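# Lay the tall flask down in the duty-desk rack

## Task

Put the tall steel flask away on its side in the grey V-shaped rack. First lean it, foot on the desk, against the open front edge of the rack and let go; then take hold of it again in its lower half, tip it up over that edge and lay it in the trough, cap end first and close to the stop plate at the back, letting go only when it is down. Leave the short flask and the drink can where they are.

Things in the scene. Friction and masses are not known exactly. Their poses are not given: they have to be found in the camera images.
- flask: Tall upright round steel flask, 0.35 kg, 280 mm high: body 56 mm in diameter up to 215 mm, neck 44 mm to 225 mm, fixed steel cap 48 mm in diameter to 280 mm. Centre of mass about 125 mm up. Origin: centre of the foot's underside, z to the cap. Leaned 30 to 50 degrees from upright on the ledge, it touches it about 150 mm from the foot and stays put. Lying in the trough, its axis is at 121 mm.
- rack: Fixed grey steel rack: level V-shaped trough 210 mm long, 95 mm wide. Origin on the desk under the middle of its open front edge (the ledge); z up, x along the trough from the ledge (x = 0) in to the stop plate (face at x = 210 mm, 90 mm wide, top at 155 mm). The V's bottom line is 90 mm above the desk at y = 0, its sides rise outwards at 25 degrees to 112 mm. Desk before the ledge is clear.
- short_flask: Bystander: a steel flask of the same make and 56 mm diameter but only 170 mm high, standing on the desk. Origin at the centre of its underside, z up.
- can: Bystander: a plain aluminium drink can, 66 mm in diameter and 115 mm high, standing on the desk. Origin at the centre of its underside, z up.
Not all that is in view belongs to the job. Of the things like the rack, leave any that is blue; of the rest the smaller one is meant.

How it is judged:
By the outcome, as a careful person would: the job done as asked, in the order asked, and still so for the second after the job is handed in, with the robot touching nothing.
It also fails if it takes over 51 s, if anything falls off the work surface, if the arm or the gripper's body presses on something with over 40 N, if the wrist force passes 120 N, or if a joint passes its speed limit or range.

## Robot

A 6-joint arm with a two-finger parallel gripper is mounted at the origin on the work surface. World frame = base frame: x ahead of the robot, y to its left, z up, the work surface at z = 0. Lengths are in m, angles in rad, forces in N, time in s.
With the tool pointing down it reaches from about 0.375 to 0.975 m from the base axis. Payload 3.8 kg.
Tool frame: the origin (TCP) lies at the very end of the fingers, on their centre line; the grasp point (between the pads) lies 19 mm behind it (bot.tcp_to_grasp is the z of the grasp point in the tool frame, in m); z points along the fingers, y is the direction in which the jaws open and shut (so a half turn about z gives the same grasp; the last joint's range is limited). The gripper opens to 85 mm and grips with 20 to 120 N. Pads are 22 mm wide; open, the fingers measure 114 mm over their backs; the gripper's body (76 mm by 85 mm) begins 54 mm behind the grasp point. The pads swing forward as they close: fully open they stand 13 mm farther back than shut.
Start: joints at [1.066, 0.264, 1.604, -0, 1.274, -0.037], TCP at [0.304, 0.602, 0.231] pointing down, gripper open.
Joint ranges: [-2.63, 2.63], [-0.94, 2.18], [0.31, 2.57], [-1.31, 4.45], [0, 2.66], [-2.55, 2.55]. Speed limits (rad/s): [2.57, 2.57, 3.14, 3.14, 3.14, 3.14].

## Interface

Orientations are given as a rotation vector (axis times angle).
In Python, from workcell import status, vision, job, bot gives the robot as it stands.
- The arm moves only by the tool apply_moves, never from a script. Its argument "deltas" is a list of rows, each a list of 7 numbers: the shift along the tool's x, y, z in m, then the turn, a rotation vector about the tool's x, y, z in rad, then the closure, from 0 (fully open) to 1 (shut). In form: [[x, y, z, rx, ry, rz, jaw], ...]. A call has 1 to 8 rows; each row is the pose to reach, as a shift and turn from the pose commanded when the call began, along the tool's axes at that moment; what a row does not reach only later rows make up. A row lasts 1/12 s, in which the tool goes at most 41.7 mm and 7.16 degrees, less where a joint would pass 70% of its speed; a pose out of reach is approached as far as the arm can. A call with a gripper value outside its range is refused whole. The fingers move at their own pace and stop on an object; "squeeze" is the grip in N (left out, the last holds). Time passes only in rows, so rows that repeat a pose let the fingers close. It gives the time, the measured TCP pose, the force and the opening at its end, in the units of the state.
- status.read_state(): the state, without advancing time (a new reading comes with each control period).
- vision.read_camera(name): name is "scene" or "top" or "wrist"; returns the picture (400x640x3 uint8, red, green, blue); there is no depth.
- vision.get_calibration(name): a dict with "fov_y" (degrees; the focal length in pixels is half the picture's height over the tangent of half this angle, whatever the lens; pixels are square), "cx", "cy" (the principal point, pixels), "k1" (the pictures are not rectified: a ray, as slopes to the right and down, at radius r is drawn at 1 + k1 r^2 times it, then the intrinsics apply), "R" (3x3) and "t" (3): a world point X has camera coordinates R X + t; the wrist camera has in their place "tool_from_camera" (4x4, takes a point from camera to tool coordinates, whose origin is the TCP and whose axes are the flange's). Camera axes: x right, y down, z forward; pixel columns grow to the right and rows downward; lengths in m; the calibration is good to about 2 mm. A picture is of the moment at which its call begins: read the wrist's pose just before it. get_calibration takes no time and is no camera call.
- job.finish_job(): hands the job in, once; it reports no verdict.
The state is a dict: "time": time; "q": joint angles; "joint_vel": joint speeds; "joint_torque": joint torques, N m; "tool_pos": TCP position; "tcp_rot": TCP orientation; "wrist_force": force on the tool from outside, world axes, zero at the start; "torque": the same for the moment, N m; "width": opening from 0.0 (shut) to 1.0 (fully open).
Only numpy, scipy, OpenCV 4.12 (cv2) and the standard library are available. Lean on these libraries where they do the work, as an engineer would, in place of code of your own. Each camera call takes 0.05 s, during which the arm holds its last target. There are 200 camera calls.

## Working session

There is one attempt and no reset: what is moved stays moved. The work goes in short steps, Python scripts to look and compute and a tool call to move; the robot and the scene stay as the last step left them, time stands still between calls to the robot, and variables do not carry over. Pictures are saved under pics/ and viewed, about 8 in all and at most 12, crops included, and the job is handed in when it is done.

Besides the shell and the picture viewer there is one more tool, called after ">>>" in YAML: its name, and indented under it one key for each argument. apply_moves: Moves the arm, as the interface text tells. Its arguments: {"type":"object","properties":{"deltas":{"type":"array","items":{"type":"array","items":{"type":"number"}}},"squeeze":{"type":"number"}},"required":["deltas"]}

```bash
mkdir -p pics; ls
python3 - <<'E'
from workcell import status, vision, job, bot
import cv2, numpy as np
print(status.read_state())
print(bot.tcp_to_grasp,[x for x in dir(bot) if x[0]!='_'])
for n in ("scene","top","wrist"):
    im=vision.read_camera(n); cv2.imwrite(f"pics/{n}0.png",im[:,:,::-1]); print(n,vision.get_calibration(n))
E
```

```text
pics
{'time': 0.0, 'q': array([ 1.06612954e+00,  2.64791808e-01,  1.60540313e+00,  1.08148907e-05,
        1.27368225e+00, -3.68895197e-02]), 'joint_vel': array([ 7.64308643e-05,  4.96511613e-04,  6.30414380e-05, -4.73961063e-04,
       -2.50111945e-05, -9.55491027e-04]), 'joint_torque': array([-6.67161239e-04, -5.15125787e+01, -3.67307782e+01, -6.03770354e-05,
        1.34319894e-02,  2.70112491e-05]), 'tool_pos': array([0.30399368, 0.60184196, 0.22992025]), 'tcp_rot': array([-0.72796235, -3.05544786,  0.00345275]), 'wrist_force': array([ 0.33235499, -0.33669995,  0.13581033]), 'torque': array([ 0.01895093, -0.0184674 ,  0.03115208]), 'width': 0.9992493360019794}
-0.0187 ['MotionError', 'tcp_to_grasp']
scene {'fov_y': 56.41661751948112, 'cx': 321.8255373526641, 'cy': 199.98072752370797, 'k1': -0.08238704334334833, 'R': array([[-3.44514994e-01,  9.38780398e-01, -8.85056860e-04],
       [ 7.13749810e-01,  2.61320304e-01, -6.49825290e-01],
       [-6.09811961e-01, -2.24506265e-01, -7.60083094e-01]]), 't': array([ 0.31383664, -0.22984101,  1.38578089])}
top {'fov_y': 55.725197498527166, 'cx': 319.36306950920283, 'cy': 196.16274721246583, 'k1': -0.07175714322995909, 'R': array([[-2.51650381e-02, -9.99674477e-01, -4.20249196e-03],
       [-9.87159111e-01,  2.55128905e-02, -1.57689511e-01],
       [ 1.57745397e-01,  1.80265679e-04, -9.87479801e-01]]), 't': array([-0.17658646,  0.44748812,  1.04295271])}
wrist {'fov_y': 59.757322541408804, 'cx': 321.12408148414255, 'cy': 197.558373163792, 'k1': -0.07219979286243407, 'tool_from_camera': array([[ 5.50968751e-04, -9.49051601e-01, -3.15120223e-01,
         8.06496745e-02],
       [ 9.99999848e-01,  5.12039846e-04,  2.06322625e-04,
        -4.35335697e-04],
       [-3.44567074e-05, -3.15120289e-01,  9.49051738e-01,
        -1.42330364e-01],
       [ 0.00000000e+00,  0.00000000e+00,  0.00000000e+00,
         1.00000000e+00]])}
```

View pics/scene0.png

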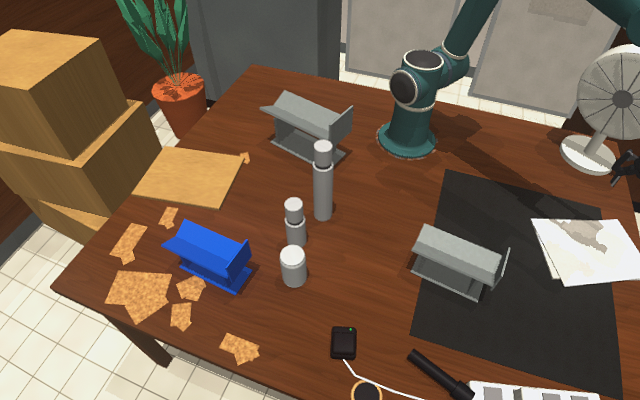

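View pics/top0.png

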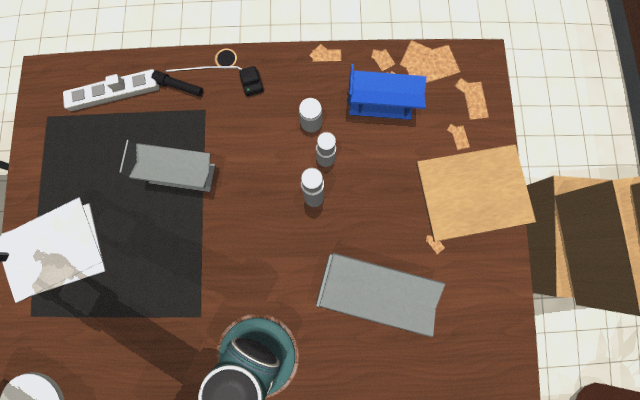

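Scene view: tall flask (322,180), short flask (294,222), can (293,265); racks: blue (208,255), large grey (310,120), small grey on the mat (458,260). Top view: tall flask (312,187), short flask (326,150), can (310,115), blue rack (388,95), large grey rack (380,293), small grey rack (170,165) with its plate at the left end. My choice is the tall flask and the small grey rack. I'll check both in one crop and by measured size.

```bash
cat > h.py <<'E'
import numpy as np, cv2
from workcell import status, vision
from scipy.spatial.transform import Rotation as Ro
def K(c):
    f=200/np.tan(np.radians(c["fov_y"]/2)); return f,c["cx"],c["cy"],c["k1"]
def slopes(c,uv):
    f,cx,cy,k=K(c); d=(np.atleast_2d(uv).astype(float)-[cx,cy])/f; s=d.copy()
    for _ in range(30): s=d/(1+k*(s**2).sum(1,keepdims=True))
    return s
def ray(name,uv,st=None):
    c=vision.get_calibration(name); s=slopes(c,uv); d=np.c_[s,np.ones(len(s))]
    if name=="wrist":
        T=c["tool_from_camera"]; Rw=Ro.from_rotvec(st["tcp_rot"]).as_matrix()
        return Rw@T[:3,3]+st["tool_pos"], d@T[:3,:3].T@Rw.T
    return -c["R"].T@c["t"], d@c["R"]
def onz(name,uv,z,st=None):
    o,d=ray(name,uv,st); return o+d*((np.asarray(z)-o[2])/d[:,2])[:,None]
def proj(name,X,st=None):
    c=vision.get_calibration(name); f,cx,cy,k=K(c)
    X=np.atleast_2d(X)
    if name=="wrist":
        T=c["tool_from_camera"]; Rw=Ro.from_rotvec(st["tcp_rot"]).as_matrix()
        p=((X-st["tool_pos"])@Rw-T[:3,3])@T[:3,:3]
    else: p=X@c["R"].T+c["t"]
    s=p[:,:2]/p[:,2:]; return s*(1+k*(s**2).sum(1,keepdims=True))*f+[cx,cy]
def snap(name,fn):
    im=vision.read_camera(name)[:,:,::-1].copy(); cv2.imwrite("pics/"+fn,im); return im
E
python3 - <<'E'
from h import *
t=cv2.imread("pics/top0.png"); s=cv2.imread("pics/scene0.png")
r=lambda im,a,b,w,h,k:cv2.resize(im[b:b+h,a:a+w],None,fx=k,fy=k,interpolation=cv2.INTER_CUBIC)
A=r(t,110,125,120,80,3.33)[:266,:399]; B=r(t,280,90,80,120,2.5)[:300,:200]; C=r(s,400,215,120,90,3.33)[:299,:399];D=r(s,265,130,80,160,2)[:,:160]
W=np.zeros((600,800,3),np.uint8)
W[:266,:399]=A;W[:300,400:600]=B;W[300:599,:399]=C;W[270:590,620:780]=D
cv2.imwrite("pics/crop1.png",W)
# size checks of racks, z=0.112 corners rough
for n,l in (("small",[[212,155],[209,188],[136,145],[131,178]]),("large",[[445,283],[434,335],[333,254],[320,305]])):
    P=onz("top",l,[0.112]*4); print(n,P.round(3).tolist(), np.linalg.norm(P[0]-P[2]),np.linalg.norm(P[1]-P[3]),np.linalg.norm(P[0]-P[1]))
E
```

```text
small [[0.551, 0.1, 0.112], [0.46, 0.106, 0.112], [0.587, 0.315, 0.112], [0.494, 0.323, 0.112]] 0.217200261661437 0.21938114646664245 0.09104713701151247
large [[0.196, -0.506, 0.112], [0.067, -0.469, 0.112], [0.278, -0.219, 0.112], [0.15, -0.183, 0.112]] 0.29815386968444946 0.2988632392004077 0.13392631588223075
```

View pics/crop1.png

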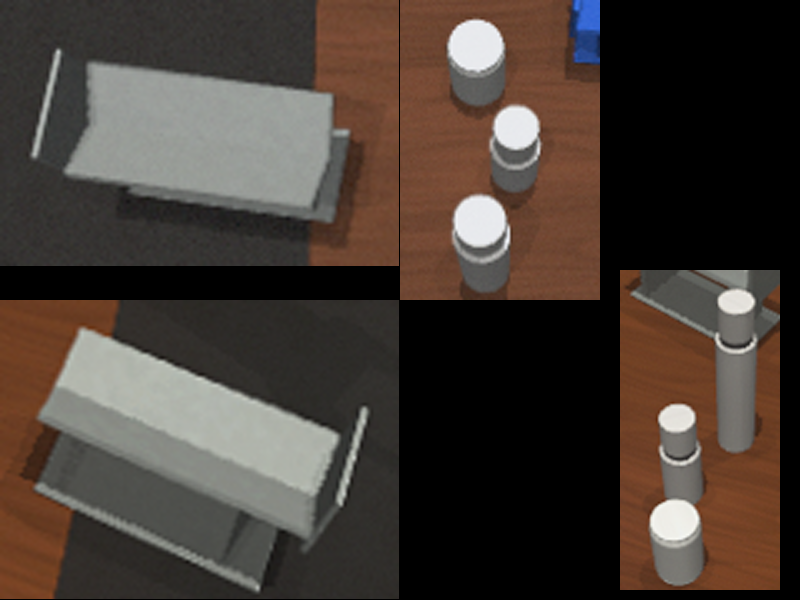

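The crop confirms the small rack (plate on its left end, ledge on the right) and the tall flask (bottom of the three in top view). Refining positions from both views.

Run:
```python
from h import *
t=cv2.imread("pics/top0.png"); s=cv2.imread("pics/scene0.png")
def caps(im,name,boxes):
    g=cv2.cvtColor(im,cv2.COLOR_BGR2GRAY)
    for n,(x,y,w,h),z in boxes:
        roi=g[y:y+h,x:x+w]; m=(roi>205).astype(np.uint8)
        cs,_=cv2.findContours(m,0,1); c=max(cs,key=cv2.contourArea); e=cv2.fitEllipse(c)
        uv=np.array(e[0])+[x,y]; print(name,n,uv.round(1),np.round(e[1],1),onz(name,uv,[z]).round(4))
caps(t,"top",[("flask",(298,165,30,30),.28),("short",(314,130,24,22),.17),("can",(296,95,28,28),.115)])
caps(s,"scene",[("flask",(310,136,26,22),.28),("short",(282,195,24,20),.17),("can",(278,243,30,22),.115)])
f=3.33
U=np.array([[333,94],[315,208],[89,64],[66,173]])/f+[110,125]
P=onz("top",U,[.112]*4); print("top corners",P.round(4).tolist())
V=onz("top",np.array([[330,155],[88,125]])/f+[110,125],[.09]*2); print("V",V.round(4).tolist())
S=onz("top",np.array([[58,50],[35,157]])/f+[110,125],[.155]*2); print("plate",S.round(4).tolist())
c2=np.array([[81,329],[40,418],[337,433],[307,538]])*1.0; c2[:,1]-=300
Q=onz("scene",c2/f+[400,215],[.112]*4); print("scene corners",Q.round(4).tolist())
for A in (P,Q):
    L=(A[0]+A[1])/2;B=(A[2]+A[3])/2;d=B-L; print(L,B,np.linalg.norm(d),np.degrees(np.arctan2(d[1],d[0])),np.linalg.norm(A[0]-A[1]),np.linalg.norm(A[2]-A[3]))
```

```text
top flask [311.5 178. ] [18.6 19.5] [[ 0.4448 -0.1716  0.28  ]]
top short [326.1 140.6] [15.7 16.6] [[ 0.5645 -0.2088  0.17  ]]
top can [309.9 107.7] [19.3 20.4] [[ 0.6769 -0.1682  0.115 ]]
scene flask [322.5 145.4] [10.6 16.8] [[ 0.4459 -0.1685  0.28  ]]
scene short [293.  203.8] [12.  16.5] [[ 0.5656 -0.2054  0.17  ]]
scene can [291.7 254.6] [19.2 23. ] [[ 0.6771 -0.1653  0.115 ]]
top corners [[0.5563, 0.1059, 0.112], [0.4621, 0.1184, 0.112], [0.5888, 0.3126, 0.112], [0.4969, 0.3267, 0.112]]
V [[0.5105, 0.1137, 0.09], [0.5426, 0.3214, 0.09]]
plate [[0.5876, 0.3173, 0.155], [0.5007, 0.3305, 0.155]]
scene corners [[0.4658, 0.1279, 0.112], [0.5605, 0.1135, 0.112], [0.4973, 0.3318, 0.112], [0.5963, 0.3159, 0.112]]
[0.50915631 0.11215913 0.112     ] [0.54284206 0.31967866 0.112     ] 0.21023578427776402 80.77984487481463 0.09501994610425733 0.09303864404541595
[0.51316112 0.12073805 0.112     ] [0.54682693 0.32385503 0.112     ] 0.20588806600420423 80.58901311970713 0.09579660594668093 0.10022300053412068
```

Rack: 210 mm by 95 mm measured, ledge midpoint about (0.510, 0.114), heading 80.8°. Flask at about (0.445, −0.170), heights and views agree to 3 mm. I'll grip the cap from above, with the jaws across the trough direction.

```bash
cat > plan.py <<'E'
import sys
from h import *
# target in rack frame: u,v,z of GRASP or TCP point, alpha = pitch of tool (0=down, + = tool z toward +u), deg
YAW=np.radians(80.8); O=np.array([.510,.114,0]); u=np.array([np.cos(YAW),np.sin(YAW),0]); v=np.array([-u[1],u[0],0]); Z=np.array([0,0,1.])
def rot(al):
    a=np.radians(al); z=np.sin(a)*u-np.cos(a)*Z; y=-v; return np.c_[np.cross(y,z),y,z]
def W(p): return O+p[0]*u+p[1]*v+p[2]*Z
def delta(P,R,st):
    R0=Ro.from_rotvec(st["tcp_rot"]).as_matrix()
    return np.r_[R0.T@(P-st["tool_pos"]), Ro.from_matrix(R0.T@R).as_rotvec()]
def show(p,al,grasp=False):
    st=status.read_state(); R=rot(al); P=W(p)
    if grasp: P=P+R[:,2]*.0187
    d=delta(P,R,st); print("target",P.round(3),"delta",d.round(4)); return d
def rack(P): q=P-O; return np.array([q@u,q@v,P[2]])
def where():
    st=status.read_state(); R=Ro.from_rotvec(st["tcp_rot"]).as_matrix()
    print("t",st["time"],"rack tcp",rack(st["tool_pos"]).round(4),"alpha",np.degrees(np.arctan2(R[:,2]@u,-R[:,2]@Z)).round(2),"yaw err",np.degrees(R[:,1]@u).round(2),"roll",np.degrees(R[:,1]@Z).round(2),"F",st["wrist_force"].round(2),"w",round(st["width"],3),"q",st["q"].round(2))
E
python3 - <<'E'
from plan import *
f=rack(np.array([.4453,-.170,0])); print(f)
show([f[0],f[1],.34],0)
E
```

```text
[-0.29069101  0.01846146  0.        ]
target [ 0.445 -0.17   0.34 ] delta [-4.7410e-01 -6.2560e-01 -1.0870e-01 -1.6000e-03  1.1000e-03  1.2636e+00]
```

>>> apply_moves:
  deltas:
    - [-0.474,-0.626,-0.109,0,0,1.264,0]
    - [-0.474,-0.626,-0.109,0,0,1.264,0]
    - [-0.474,-0.626,-0.109,0,0,1.264,0]
    - [-0.474,-0.626,-0.109,0,0,1.264,0]
    - [-0.474,-0.626,-0.109,0,0,1.264,0]
    - [-0.474,-0.626,-0.109,0,0,1.264,0]
    - [-0.474,-0.626,-0.109,0,0,1.264,0]
    - [-0.474,-0.626,-0.109,0,0,1.264,0]

```text
time: 0.82
tool_pos: [0.3632, 0.2757, 0.2771]
tcp_rot: [2.11, 2.327, -0.0]
wrist_force: [1.4, -0.1, -0.4]
width: 0.996
```

Run:
```python
from plan import *
where(); show([-.2907,.0185,.34],0)
```

```text
t 0.8167 rack tcp [0.1361 0.1708 0.2771] alpha -0.01 yaw err 14.63 roll -0.0 F [ 1.38 -0.06 -0.38] w 0.996 q [ 0.59 -0.19  1.99 -0.    1.34  0.5 ]
target [ 0.445 -0.17   0.34 ] delta [-4.516e-01  3.830e-02 -6.280e-02  0.000e+00  2.000e-04  2.582e-01]
```

>>> apply_moves:
  deltas:
    - [-0.452,0.038,-0.063,0,0,0.258,0]
    - [-0.452,0.038,-0.063,0,0,0.258,0]
    - [-0.452,0.038,-0.063,0,0,0.258,0]
    - [-0.452,0.038,-0.063,0,0,0.258,0]
    - [-0.452,0.038,-0.063,0,0,0.258,0]
    - [-0.452,0.038,-0.063,0,0,0.258,0]
    - [-0.452,0.038,-0.063,0,0,0.258,0]
    - [-0.452,0.038,-0.063,0,0,0.258,0]

```text
time: 1.48
tool_pos: [0.4245, -0.0488, 0.3233]
tcp_rot: [2.387, 2.042, 0.001]
wrist_force: [0.8, 1.4, -0.2]
width: 1.0
```

Run:
```python
from plan import *
where(); show([-.2907,.0185,.34],0)
```

```text
t 1.4833 rack tcp [-0.1743  0.0583  0.3233] alpha 0.01 yaw err 0.31 roll 0.04 F [ 0.84  1.44 -0.17] w 1.0 q [-0.17 -0.27  1.97  0.    1.44 -0.02]
target [ 0.445 -0.17   0.34 ] delta [-1.166e-01  3.920e-02 -1.670e-02  6.000e-04 -1.000e-04  5.500e-03]
```

>>> apply_moves:
  deltas:
    - [-0.04,0.013,-0.006,0,0,0,0]
    - [-0.08,0.026,-0.012,0,0,0,0]
    - [-0.117,0.039,-0.017,0,0,0,0]
    - [-0.117,0.039,-0.017,0,0,0,0]
    - [-0.117,0.039,-0.017,0,0,0,0]

```text
time: 1.9
tool_pos: [0.4452, -0.1703, 0.3397]
tcp_rot: [-2.391, -2.037, 0.0]
wrist_force: [-1.1, 1.1, -0.7]
width: 0.999
```

Run:
```python
from plan import *
where(); show([-.2907,.0185,.225],0)
st=status.read_state(); im=snap("wrist","w1.png")
g=cv2.cvtColor(im,cv2.COLOR_BGR2GRAY); p=proj("wrist",[[.4453,-.170,.28]],st); print(p)
cv2.circle(im,tuple(p[0].astype(int)),3,(0,0,255),-1); cv2.imwrite("pics/w1m.png",im)
```

```text
t 1.9 rack tcp [-0.291   0.0185  0.3397] alpha 0.02 yaw err 0.07 roll -0.05 F [-1.14  1.05 -0.72] w 0.999 q [-0.42 -0.17  1.86  0.    1.45 -0.26]
target [ 0.445 -0.17   0.225] delta [ 2.000e-04  1.000e-04  1.147e-01 -8.000e-04 -3.000e-04  1.100e-03]
[[320.88590936 217.53769535]]
```

View pics/w1m.png

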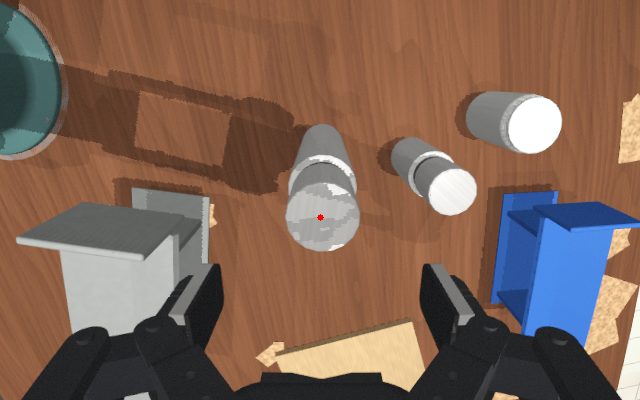

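Wrist view: cap centre at (322,215) against the predicted (321,217), so it is well centred. Descending and gripping.

>>> apply_moves:
  deltas:
    - [0,0,0.035,0,0,0,0]
    - [0,0,0.07,0,0,0,0]
    - [0,0,0.1,0,0,0,0]
    - [0,0,0.115,0,0,0,0]
    - [0,0,0.115,0,0,0,0]
    - [0,0,0.115,0,0,0,1]
    - [0,0,0.115,0,0,0,1]
    - [0,0,0.115,0,0,0,1]
  squeeze: 70

```text
time: 2.62
tool_pos: [0.4467, -0.1683, 0.2272]
tcp_rot: [2.383, 2.042, 0.003]
wrist_force: [0.0, -0.2, -0.4]
width: 0.602
```

>>> apply_moves:
  deltas:
    - [0,0,0,0,0,0,1]
    - [0,0,0,0,0,0,1]
    - [0,0,0,0,0,0,1]
    - [0,0,0,0,0,0,1]

```text
time: 2.95
tool_pos: [0.4468, -0.1689, 0.2275]
tcp_rot: [2.384, 2.04, 0.003]
wrist_force: [0.2, 0.9, 5.8]
width: 0.548
```

Run:
```python
from plan import *
where()
# lift 35 then to pre-lean: foot lifted 15mm above lean pose
th=np.radians(40); 
def lean(d,extra=0,th=th,vv=0):  # point on axis at d from foot
    a=.028; b=a/np.sin(th); c=np.hypot(a*np.tan(np.radians(25)),b); zf=a*np.sin(th); L=(.09+c-zf)/np.cos(th)
    fu=-L*np.sin(th); return np.array([fu+d*np.sin(th),vv,zf+d*np.cos(th)+extra]),L,fu
print(lean(.225))
p,_,_=lean(.225,.02); show(p,-40)
```

```text
t 2.95 rack tcp [-0.2893  0.0171  0.2275] alpha -0.04 yaw err 0.32 roll 0.24 F [0.23 0.94 5.8 ] w 0.548 q [-0.41 -0.12  2.02  0.    1.24 -0.26]
(array([0.04605238, 0.        , 0.19035805]), np.float64(0.15335521160459653), np.float64(-0.09857482990029202))
target [0.517 0.159 0.21 ] delta [ 0.3353  0.019   0.017   0.0059 -0.6974  0.0039]
```

>>> apply_moves:
  deltas:
    - [0,0,-0.02,0,0,0,1]
    - [0,0,-0.045,0,0,0,1]
    - [0.015,0.001,-0.05,0,-0.05,0,1]
    - [0.045,0.003,-0.05,0,-0.12,0,1]
    - [0.08,0.005,-0.05,0,-0.2,0,1]
    - [0.115,0.007,-0.05,0,-0.28,0,1]
    - [0.15,0.009,-0.045,0,-0.36,0,1]
    - [0.18,0.01,-0.04,0,-0.42,0,1]

```text
time: 3.62
tool_pos: [0.4835, 0.0109, 0.2653]
tcp_rot: [2.15, 1.841, -0.456]
wrist_force: [0.1, -0.4, -4.7]
width: 0.55
```

```bash
cat >> plan.py <<'E'
def lean(d,extra=0,deg=40,vv=0):
    th=np.radians(deg); a=.028; b=a/np.sin(th); c=np.hypot(a*np.tan(np.radians(25)),b); zf=a*np.sin(th); L=(.09+c-zf)/np.cos(th)
    fu=-L*np.sin(th); return np.array([fu+d*np.sin(th),vv,zf+d*np.cos(th)+extra])
E
python3 - <<'E'
from plan import *
where(); show(lean(.2275,.02),-40)
E
```

```text
t 3.6167 rack tcp [-0.106   0.0096  0.2653] alpha -24.13 yaw err 0.38 roll 0.17 F [ 0.12 -0.39 -4.66] w 0.55 q [ 0.24 -0.02  1.91 -0.39  1.43  0.49]
target [0.518 0.161 0.212] delta [ 0.1618  0.0105 -0.0144  0.0061 -0.277   0.004 ]
```

>>> apply_moves:
  deltas:
    - [0.02,0.002,-0.002,0,-0.05,0,1]
    - [0.05,0.004,-0.005,0,-0.1,0,1]
    - [0.08,0.006,-0.008,0,-0.15,0,1]
    - [0.11,0.008,-0.011,0.003,-0.2,0,1]
    - [0.14,0.01,-0.013,0.006,-0.25,0,1]
    - [0.162,0.01,-0.014,0.006,-0.277,0,1]
    - [0.162,0.01,-0.014,0.006,-0.277,0,1]
    - [0.162,0.01,-0.014,0.006,-0.277,0,1]

```text
time: 4.28
tool_pos: [0.5164, 0.1597, 0.2095]
tcp_rot: [1.974, 1.693, -0.725]
wrist_force: [0.5, -0.5, -3.5]
width: 0.547
```

Run:
```python
from plan import *
where(); show(lean(.2275,.0),-40)
A=snap("scene","s2.png"); B=snap("top","t2.png")
cv2.imwrite("pics/c2.png",np.vstack([cv2.resize(A[90:310,380:560],(720,880))[200:640,:][:300],cv2.resize(B[100:240,100:280],(720,560))[100:400]]))
```

```text
t 4.2833 rack tcp [0.0461 0.001  0.2095] alpha -39.97 yaw err 0.27 roll -0.45 F [ 0.5  -0.49 -3.51] w 0.547 q [ 0.56  0.33  1.71 -0.5   1.6   0.83]
target [0.518 0.161 0.192] delta [ 0.0122  0.0012  0.0122 -0.0031 -0.0005  0.0087]
```

View pics/s2.png

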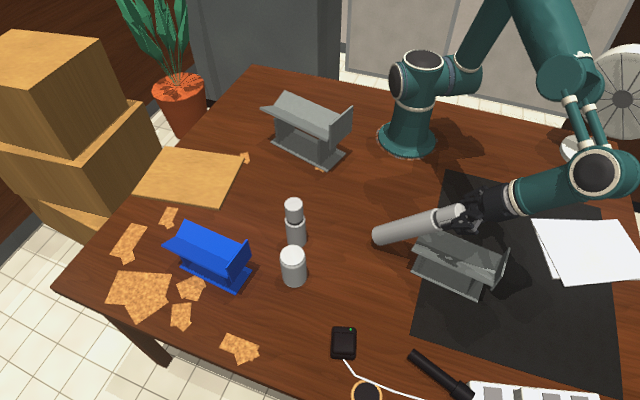

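The flask is held tilted over the ledge, foot at about (378,236). I'll check its real tilt against the expected foot pixel, then lower it.

Run:
```python
from plan import *
st=status.read_state(); R=Ro.from_rotvec(st["tcp_rot"]).as_matrix(); T=st["tool_pos"]
for tilt in (40,45,50):
    a=np.sin(np.radians(tilt))*u+np.cos(np.radians(tilt))*Z
    foot=T-.2275*a; print(tilt,rack(foot).round(3),proj("scene",foot).round(1),proj("scene",T-.06*a).round(1),proj("top",foot).round(1))
B=cv2.imread("pics/t2.png"); A=cv2.imread("pics/s2.png")
W=np.zeros((400,800,3),np.uint8); W[:,:400]=cv2.resize(A[190:270,350:430],(400,400)); W[:,400:]=cv2.resize(B[120:220,160:260],(400,400)); cv2.imwrite("pics/c2.png",W)
```

```text
40 [-0.102  0.     0.037] [[377.1 235.8]] [[422.5 223.4]] [[248.8 180.5]]
45 [-0.116  0.     0.051] [[372.9 231. ]] [[421.3 221.9]] [[253.  180.2]]
50 [-0.13   0.     0.065] [[369.1 226.1]] [[420.2 220.5]] [[256.7 179.8]]
```

View pics/c2.png

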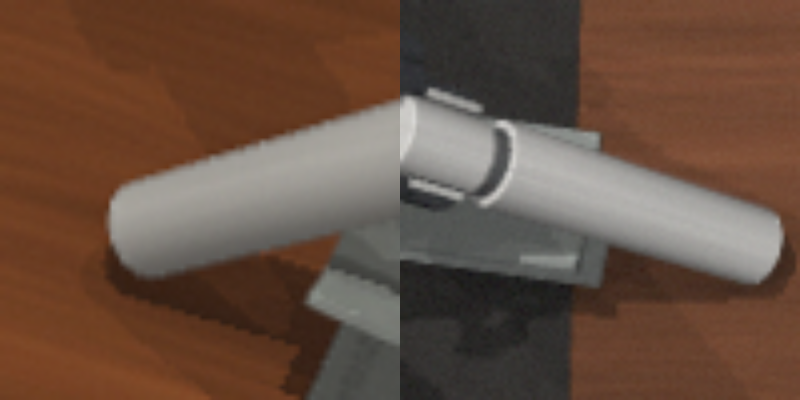

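Foot measured at (376,236) against (377,236) predicted at 40°, so the grip did not slip. Lowering in steps.

>>> apply_moves:
  deltas:
    - [0.004,0,0.004,0,0,0,1]
    - [0.007,0,0.007,0,0,0,1]
    - [0.01,0,0.01,0,0,0,1]
    - [0.011,0,0.012,0,0,0,1]
    - [0.011,0,0.012,0,0,0,1]

```text
time: 4.8
tool_pos: [0.5162, 0.1582, 0.1949]
tcp_rot: [1.977, 1.689, -0.724]
wrist_force: [-0.1, -0.1, -2.9]
width: 0.548
```

>>> apply_moves:
  deltas:
    - [0.001,0,0.001,0,0,0,1]
    - [0.002,0,0.002,0,0,0,1]
    - [0.002,0,0.002,0,0,0,1]

```text
time: 5.05
tool_pos: [0.5167, 0.1591, 0.1925]
tcp_rot: [1.976, 1.689, -0.723]
wrist_force: [0.1, 0.6, -3.9]
width: 0.545
```

Run:
```python
from plan import *
where()
```

```text
t 5.05 rack tcp [0.0456 0.0006 0.1925] alpha -39.93 yaw err 0.13 roll -0.29 F [ 0.1   0.63 -3.94] w 0.545 q [ 0.56  0.35  1.73 -0.5   1.58  0.85]
```

>>> apply_moves:
  deltas:
    - [0.0012,0,0.0015,0,0,0,1]
    - [0.0025,0,0.003,0,0,0,1]
    - [0.0025,0,0.003,0,0,0,1]

```text
time: 5.3
tool_pos: [0.5171, 0.1599, 0.1903]
tcp_rot: [1.977, 1.688, -0.721]
wrist_force: [0.3, 4.3, 4.2]
width: 0.546
```

Run:
```python
from plan import *
where()
```

```text
t 5.3 rack tcp [0.0464 0.0004 0.1903] alpha -39.91 yaw err 0.13 roll -0.22 F [0.34 4.29 4.16] w 0.546 q [ 0.56  0.35  1.73 -0.5   1.57  0.85]
```

>>> apply_moves:
  deltas:
    - [0.0015,0,0,0,0,0,1]
    - [0.003,0,0,0,0,0,1]
    - [0.003,0,0,0,0,0,1]

```text
time: 5.55
tool_pos: [0.5174, 0.1618, 0.1888]
tcp_rot: [1.975, 1.687, -0.722]
wrist_force: [-1.1, 4.0, 8.0]
width: 0.546
```

Run:
```python
from plan import *
where()
```

```text
t 5.55 rack tcp [0.0484 0.0003 0.1888] alpha -39.99 yaw err 0.13 roll -0.2 F [-1.06  3.98  7.97] w 0.546 q [ 0.57  0.36  1.72 -0.5   1.57  0.86]
```

>>> apply_moves:
  deltas:
    - [0,0,0,0,0,0,0.4]
    - [0,0,0,0,0,0,0.3]
    - [0,0,0,0,0,0,0]
    - [0,0,0,0,0,0,0]
    - [0,0,0,0,0,0,0]
    - [0,0,-0.02,0,0,0,0]
    - [0,0,-0.05,0,0,0,0]
    - [0,0,-0.09,0,0,0,0]

```text
time: 6.22
tool_pos: [0.525, 0.2168, 0.2542]
tcp_rot: [1.975, 1.688, -0.732]
wrist_force: [0.8, 0.6, -0.2]
width: 1.002
```

Run:
```python
from plan import *
where()
A=snap("scene","s3.png"); B=snap("top","t3.png")
W=np.zeros((500,800,3),np.uint8); W[:,:400]=cv2.resize(A[170:295,350:450],(400,500)); W[:400,400:]=cv2.resize(B[120:220,160:260],(400,400)); cv2.imwrite("pics/c3.png",W)
```

```text
t 6.2167 rack tcp [0.1039 0.0016 0.2542] alpha -40.2 yaw err 0.04 roll -0.55 F [ 0.81  0.6  -0.24] w 1.002 q [ 0.63  0.37  1.57 -0.47  1.72  0.84]
```

View pics/c3.png

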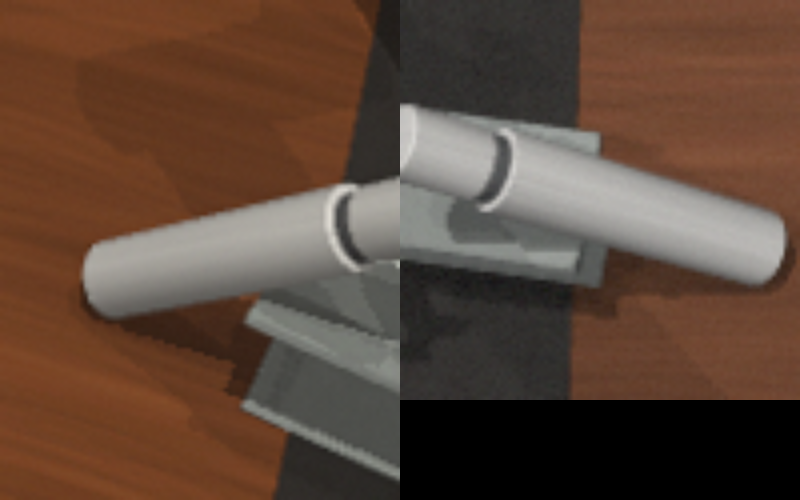

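The flask leans freely on the ledge, foot on the desk. Measuring its tilt and lateral position before regripping.

Run:
```python
from plan import *
for name,uv in (("scene",[[375.5,240.5]]),("top",[[253,182.5]])):
    print(name,"foot",rack(onz(name,uv,[.018])[0]).round(4))
for deg in (36,40,44):
    f=W(lean(0,deg=deg)); n=W(lean(.22,deg=deg)); c=W(lean(.28,deg=deg)); print(deg,lean(0,deg=deg).round(4),[proj(m,np.array([f,n,c])).round(1).tolist() for m in ("scene","top")])
# collar edge pixel in scene (330..350,185..270)/4
print("neck seen scene",(np.array([340,228])/4+[350,170]),"top",(np.array([497,168])-[400,0])/4+[160,120])
show([-.06,0,.36],0)
```

```text
scene foot [-0.1028 -0.0033  0.018 ]
top foot [-0.1108  0.0013  0.018 ]
36 [-0.0893  0.      0.0165] [[[380.2, 241.9], [438.3, 221.8], [458.0, 214.9]], [[246.0, 181.2], [181.3, 160.4], [159.7, 153.5]]]
40 [-0.0986  0.      0.018 ] [[[377.3, 240.3], [438.6, 224.3], [459.4, 218.8]], [[249.0, 181.5], [181.4, 161.1], [159.1, 154.3]]]
44 [-0.109   0.      0.0195] [[[374.0, 238.5], [438.1, 226.6], [459.6, 222.5]], [[252.4, 181.9], [182.2, 161.9], [159.5, 155.4]]]
neck seen scene [435. 227.] top [184.25 162.  ]
target [0.5   0.055 0.36 ] delta [-0.194  -0.0022  0.0315  0.0036  0.6906  0.0035]
```

>>> apply_moves:
  deltas:
    - [0,0,-0.035,0,0,0,0]
    - [0,0,-0.07,0,0,0,0]
    - [0,0,-0.1,0,0,0,0]

```text
time: 6.57
tool_pos: [0.5368, 0.282, 0.3329]
tcp_rot: [1.976, 1.689, -0.725]
wrist_force: [1.8, 0.8, 1.1]
width: 1.0
```

Run:
```python
from plan import *
where()
show([-.08,0,.36],10)
```

```text
t 6.5667 rack tcp [0.1701 0.0004 0.3329] alpha -40.0 yaw err 0.12 roll -0.34 F [1.76 0.84 1.09] w 1.0 q [ 0.69  0.42  1.36 -0.46  1.89  0.82]
target [0.497 0.035 0.36 ] delta [-2.090e-01 -3.000e-04  1.400e-01 -5.300e-03  8.727e-01  3.600e-03]
```

>>> apply_moves:
  deltas:
    - [-0.209,0,0.14,-0.005,0.873,0,0]
    - [-0.209,0,0.14,-0.005,0.873,0,0]
    - [-0.209,0,0.14,-0.005,0.873,0,0]
    - [-0.209,0,0.14,-0.005,0.873,0,0]
    - [-0.209,0,0.14,-0.005,0.873,0,0]
    - [-0.209,0,0.14,-0.005,0.873,0,0]
    - [-0.209,0,0.14,-0.005,0.873,0,0]
    - [-0.209,0,0.14,-0.005,0.873,0,0]

```text
time: 7.23
tool_pos: [0.4967, 0.0284, 0.3596]
tcp_rot: [-2.307, -1.95, -0.208]
wrist_force: [0.4, -0.6, 0.4]
width: 0.998
```

Run:
```python
from plan import *
where()
show([-.20,0,.20],45)
```

```text
t 7.2333 rack tcp [-0.0866 -0.0006  0.3596] alpha 10.22 yaw err -0.42 roll 0.1 F [ 0.36 -0.61  0.37] w 0.998 q [-0.12 -0.15  1.82  0.18  1.46  0.03]
target [ 0.478 -0.083  0.2  ] delta [-0.1399 -0.      0.1369  0.0049  0.607  -0.0058]
```

>>> apply_moves:
  deltas:
    - [-0.14,0,0.137,0.005,0.607,-0.006,0]
    - [-0.14,0,0.137,0.005,0.607,-0.006,0]
    - [-0.14,0,0.137,0.005,0.607,-0.006,0]
    - [-0.14,0,0.137,0.005,0.607,-0.006,0]
    - [-0.14,0,0.137,0.005,0.607,-0.006,0]
    - [-0.14,0,0.137,0.005,0.607,-0.006,0]
    - [-0.14,0,0.137,0.005,0.607,-0.006,0]

```text
time: 7.82
tool_pos: [0.4775, -0.0777, 0.1946]
tcp_rot: [-1.908, -1.627, -0.779]
wrist_force: [-0.0, 0.1, 0.9]
width: 1.003
```

Run:
```python
from plan import *
where()
g=lean(.042,deg=42)+np.array([-.001,0,0]); print(g)
show(g,45,True)
snap("wrist","w4.png")
```

```text
t 7.8167 rack tcp [-0.1945  0.0014  0.1946] alpha 45.15 yaw err 0.45 roll -0.84 F [-0.    0.07  0.86] w 1.003 q [-0.67  0.15  2.01  0.66  1.48 -0.75]
[-0.07653244  0.          0.04994774]
target [0.5   0.052 0.037] delta [-0.0194  0.0047  0.2043 -0.0159 -0.0026 -0.0049]
```

View pics/w4.png

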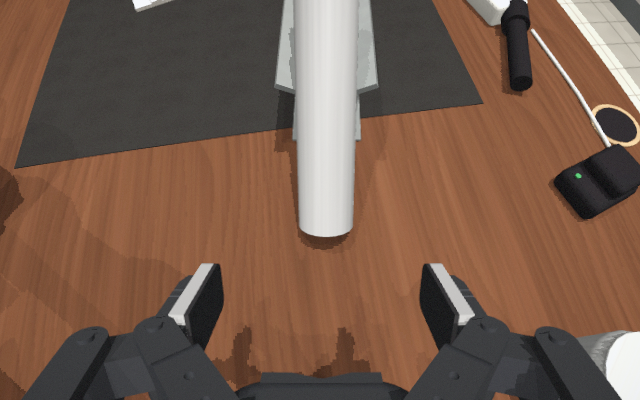

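Wrist view: flask axis runs down the middle between the jaws (column 326; foot edge at row 236). Checking the foot position from that row.

Run:
```python
from plan import *
st=status.read_state()
for deg in (38,42,46):
  f=lean(0,deg=deg); a=np.radians(deg)
  p=proj("wrist",np.array([W(f),W(f+.028*np.array([np.cos(a),0,-np.sin(a)])),W(f-.028*np.array([np.cos(a),0,-np.sin(a)]))]),st); print(deg,f.round(4),p.round(1).tolist())
```

```text
38 [-0.0938  0.      0.0172] [[323.1, 219.2], [323.3, 207.2], [322.8, 233.0]]
42 [-0.1036  0.      0.0187] [[323.0, 227.4], [323.2, 216.2], [322.8, 240.2]]
46 [-0.1149  0.      0.0201] [[322.9, 237.1], [323.1, 226.7], [322.7, 249.1]]
```

>>> apply_moves:
  deltas:
    - [-0.008,0.003,0.03,-0.016,0,-0.005,0]
    - [-0.017,0.005,0.07,-0.016,0,-0.005,0]
    - [-0.017,0.005,0.1,-0.016,0,-0.005,0]
    - [-0.017,0.005,0.13,-0.016,0,-0.005,0]
    - [-0.017,0.005,0.15,-0.016,0,-0.005,0]
    - [-0.017,0.005,0.15,-0.016,0,-0.005,0]
    - [-0.017,0.005,0.15,-0.016,0,-0.005,0]

```text
time: 8.45
tool_pos: [0.4995, 0.0163, 0.084]
tcp_rot: [-1.912, -1.653, -0.804]
wrist_force: [-0.0, 0.3, 0.6]
width: 0.999
```

Run:
```python
from plan import *
where(); show([-.072,-.001,.050],45,True)
```

```text
t 8.45 rack tcp [-0.0981 -0.0052  0.084 ] alpha 44.77 yaw err 0.49 roll 0.96 F [-0.02  0.33  0.63] w 0.999 q [-0.51  0.25  2.15  0.79  1.2  -0.84]
target [0.502 0.056 0.037] delta [-0.0052 -0.0047  0.0612  0.0059  0.0041  0.0179]
```

>>> apply_moves:
  deltas:
    - [-0.003,-0.003,0.03,0.006,0.004,0.01,0]
    - [-0.005,-0.004,0.05,0.006,0.004,0.01,0]
    - [-0.005,-0.004,0.061,0.006,0.004,0.01,0]
    - [-0.005,-0.004,0.061,0.006,0.004,0.01,0]
    - [-0.005,-0.004,0.061,0.006,0.004,0.01,0]

```text
time: 8.87
tool_pos: [0.5026, 0.0536, 0.0363]
tcp_rot: [-1.915, -1.636, -0.799]
wrist_force: [-0.3, -0.5, 0.3]
width: 0.998
```

>>> apply_moves:
  deltas:
    - [0,0,0,0,0,0,1]
    - [0,0,0,0,0,0,1]
    - [0,0,0,0,0,0,1]
    - [0,0,0,0,0,0,1]
    - [0,0,0,0,0,0,1]
    - [0,0,0,0,0,0,1]
  squeeze: 100

```text
time: 9.37
tool_pos: [0.5027, 0.0524, 0.0363]
tcp_rot: [-1.917, -1.633, -0.8]
wrist_force: [-1.7, -2.9, 5.2]
width: 0.63
```

Run:
```python
from plan import *
where()
st=status.read_state(); R=Ro.from_rotvec(st["tcp_rot"]).as_matrix(); print("grasp",rack(st["tool_pos"]-.0187*R[:,2]).round(4))
A=snap("scene","s5.png"); cv2.imwrite("pics/c5.png",cv2.resize(A[150:300,340:540],(800,600)))
```

```text
t 9.3667 rack tcp [-0.0619 -0.0027  0.0363] alpha 45.1 yaw err -0.05 roll 0.23 F [-1.72 -2.94  5.24] w 0.63 q [-0.44  0.32  2.18  0.87  1.1  -0.88]
grasp [-0.0752 -0.0026  0.0495]
```

View pics/c5.png

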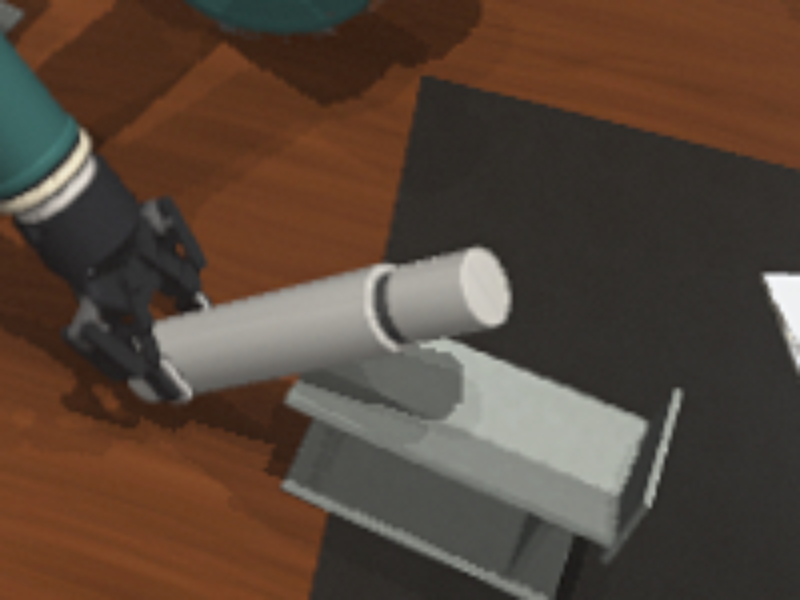

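Pads are on the lower flask and the cap is at scene (461,221), so tilt is about 42°. Computing the tip-up path, keeping about 10 mm over the ledge.

```bash
cat >> plan.py <<'E'
OFF=3.0 # alpha = 90-theta-OFF
def h(th,cl): th=np.radians(th); return .09+np.hypot(.01306,.028/np.sin(th))+cl
def wp(gu,vv,th,cl,off=OFF):
    z=h(th,cl)+gu/np.tan(np.radians(th)); R=rot(90-th-off); return W([gu,vv,z])+R[:,2]*.0187,R
def path(l):
    st=status.read_state()
    for a in l:
        P,R=wp(*a); print(a,delta(P,R,st).round(3).tolist())
E
python3 - <<'E'
from plan import *
path([(-.075,-.002,42,.005),(-.075,-.001,42,.012),(-.077,-.001,46,.012),(-.079,0,50,.012),(-.081,0,54,.012),(-.083,0,58,.012),(-.085,0,62,.011),(-.085,0,66,.01)])
E
```

```text
(-0.075, -0.002, 42, 0.005) [0.004, -0.001, -0.004, 0.003, -0.002, 0.002]
(-0.075, -0.001, 42, 0.012) [0.009, -0.002, -0.009, 0.003, -0.002, 0.002]
(-0.077, -0.001, 46, 0.012) [0.011, -0.002, -0.015, 0.004, -0.071, 0.002]
(-0.079, 0, 50, 0.012) [0.012, -0.003, -0.021, 0.004, -0.141, 0.002]
(-0.081, 0, 54, 0.012) [0.014, -0.003, -0.026, 0.004, -0.211, 0.002]
(-0.083, 0, 58, 0.012) [0.015, -0.003, -0.032, 0.004, -0.281, 0.002]
(-0.085, 0, 62, 0.011) [0.015, -0.003, -0.037, 0.004, -0.351, 0.002]
(-0.085, 0, 66, 0.01) [0.018, -0.002, -0.041, 0.004, -0.421, 0.002]
```

>>> apply_moves:
  deltas:
    - [0.004,-0.001,-0.004,0.003,-0.002,0.002,1]
    - [0.009,-0.002,-0.009,0.003,-0.002,0.002,1]
    - [0.011,-0.002,-0.015,0.004,-0.071,0.002,1]
    - [0.012,-0.003,-0.021,0.004,-0.141,0.002,1]
    - [0.014,-0.003,-0.026,0.004,-0.211,0.002,1]
    - [0.015,-0.003,-0.032,0.004,-0.281,0.002,1]
    - [0.015,-0.003,-0.037,0.004,-0.351,0.002,1]
    - [0.018,-0.002,-0.041,0.004,-0.421,0.002,1]

```text
time: 10.08
tool_pos: [0.4958, 0.0374, 0.0769]
tcp_rot: [-2.192, -1.865, -0.398]
wrist_force: [0.3, 0.8, -4.3]
width: 0.619
```

Run:
```python
from plan import *
where()
path([(-.085,0,70,.01),(-.085,0,74,.01),(-.085,0,78,.01),(-.085,0,82,.01),(-.085,0,86,.01),(-.085,0,90,.01)])
```

```text
t 10.0833 rack tcp [-0.0779  0.0017  0.0769] alpha 20.75 yaw err 0.02 roll -0.18 F [ 0.31  0.82 -4.27] w 0.619 q [-0.23  0.09  2.17  0.45  0.96 -0.34]
(-0.085, 0, 70, 0.01) [0.001, 0.002, -0.007, -0.003, -0.065, -0.001]
(-0.085, 0, 74, 0.01) [0.002, 0.002, -0.013, -0.003, -0.135, -0.001]
(-0.085, 0, 78, 0.01) [0.002, 0.002, -0.018, -0.003, -0.205, -0.0]
(-0.085, 0, 82, 0.01) [0.003, 0.002, -0.024, -0.003, -0.275, -0.0]
(-0.085, 0, 86, 0.01) [0.004, 0.002, -0.03, -0.003, -0.345, -0.0]
(-0.085, 0, 90, 0.01) [0.005, 0.002, -0.036, -0.003, -0.414, -0.0]
```

>>> apply_moves:
  deltas:
    - [0.001,0.001,-0.007,-0.003,-0.065,0,1]
    - [0.002,0.002,-0.013,-0.003,-0.135,0,1]
    - [0.002,0.002,-0.018,-0.003,-0.205,0,1]
    - [0.003,0.002,-0.024,-0.003,-0.275,0,1]
    - [0.004,0.002,-0.03,-0.003,-0.345,0,1]
    - [0.005,0.002,-0.036,-0.003,-0.414,0,1]
    - [0.005,0.002,-0.036,-0.003,-0.414,0,1]

```text
time: 10.67
tool_pos: [0.4978, 0.0311, 0.1132]
tcp_rot: [2.364, 2.018, -0.057]
wrist_force: [0.2, 0.2, -3.8]
width: 0.628
```

Run:
```python
from plan import *
where()
st=status.read_state(); R=Ro.from_rotvec(st["tcp_rot"]).as_matrix(); g=rack(st["tool_pos"]-.0187*R[:,2]); print("grasp",g.round(4))
A=snap("scene","s6.png"); B=snap("top","t6.png")
W_=np.zeros((600,800,3),np.uint8); W_[:,:400]=cv2.resize(A[155:305,400:500],(400,600)); W_[:400,400:]=cv2.resize(B[110:210,130:230],(400,400)); cv2.imwrite("pics/c6.png",W_)
for d in (.04,):
  for e in (0,5,-5):
    c=g+(.28-d)*np.array([np.cos(np.radians(e)),0,np.sin(np.radians(e))]); print(e,proj("scene",W(c)),proj("top",W(c)))
path([(-.035,0,90,.01),(-.035,0,90,0)])
```

```text
t 10.6667 rack tcp [-0.0838 -0.0012  0.1132] alpha -2.83 yaw err 0.17 roll 0.08 F [ 0.18  0.21 -3.82] w 0.628 q [ 0.05  0.05  2.09 -0.06  1.02  0.23]
grasp [-0.0829 -0.0012  0.1319]
0 [[477.52483402 256.10468803]] [[147.83460598 160.38605542]]
5 [[479.91611521 251.30179365]] [[144.63344275 158.44305287]]
-5 [[474.49812918 260.44145439]] [[151.54720944 162.33625259]]
(-0.035, 0, 90, 0.01) [0.049, -0.0, -0.003, -0.001, -0.006, 0.002]
(-0.035, 0, 90, 0) [0.049, -0.0, 0.007, -0.001, -0.006, 0.002]
```

View pics/c6.png

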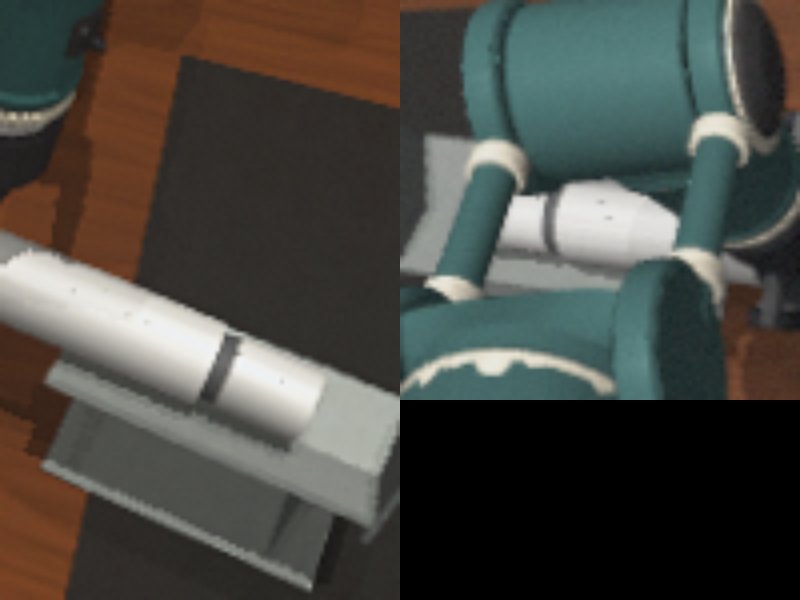

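Flask is level over the trough: cap centre at (477.5,257) against (477.5,256) predicted. Slide in 46 mm, then lower.

>>> apply_moves:
  deltas:
    - [0.008,0,0,0,-0.003,0,1]
    - [0.018,0,-0.001,0,-0.006,0,1]
    - [0.028,0,-0.002,0,-0.006,0,1]
    - [0.038,0,-0.002,0,-0.006,0,1]
    - [0.044,0,-0.003,0,-0.006,0,1]
    - [0.046,0,-0.003,0,-0.006,0,1]
    - [0.046,0,-0.003,0,-0.006,0,1]

```text
time: 11.35
tool_pos: [0.505, 0.0758, 0.1126]
tcp_rot: [2.364, 2.015, -0.064]
wrist_force: [-0.7, -1.1, -3.0]
width: 0.624
```

>>> apply_moves:
  deltas:
    - [0,0,0.002,0,0,0,1]
    - [0,0,0.004,0,0,0,1]
    - [0,0,0.006,0,0,0,1]
    - [0,0,0.007,0,0,0,1]
    - [0,0,0.007,0,0,0,1]

```text
time: 11.77
tool_pos: [0.5048, 0.0744, 0.1056]
tcp_rot: [2.365, 2.013, -0.064]
wrist_force: [-0.2, -0.9, -0.8]
width: 0.622
```

Run:
```python
from plan import *
where(); print(status.read_state()["torque"].round(3))
st=status.read_state(); R=Ro.from_rotvec(st["tcp_rot"]).as_matrix(); g=rack(st["tool_pos"]-.0187*R[:,2]); print("grasp",g.round(4))
A=snap("scene","s7.png"); cv2.imwrite("pics/c7.png",cv2.resize(A[195:305,400:520],(720,660))[:600])
for e in (0,3,-3):
    c=g+.24*np.array([np.cos(np.radians(e)),0,np.sin(np.radians(e))]); print(e,proj("scene",W(c)))
```

```text
t 11.7667 rack tcp [-0.0399 -0.0011  0.1056] alpha -3.09 yaw err 0.0 roll -0.0 F [-0.21 -0.88 -0.77] w 0.622 q [ 0.13  0.08  2.07 -0.06  1.01  0.33]
[-0.024  0.053  0.046]
grasp [-0.0389 -0.0011  0.1242]
0 [[494.00761271 265.12269227]]
3 [[495.70342752 262.37666726]]
-3 [[492.08385613 267.70048761]]
```

View pics/c7.png

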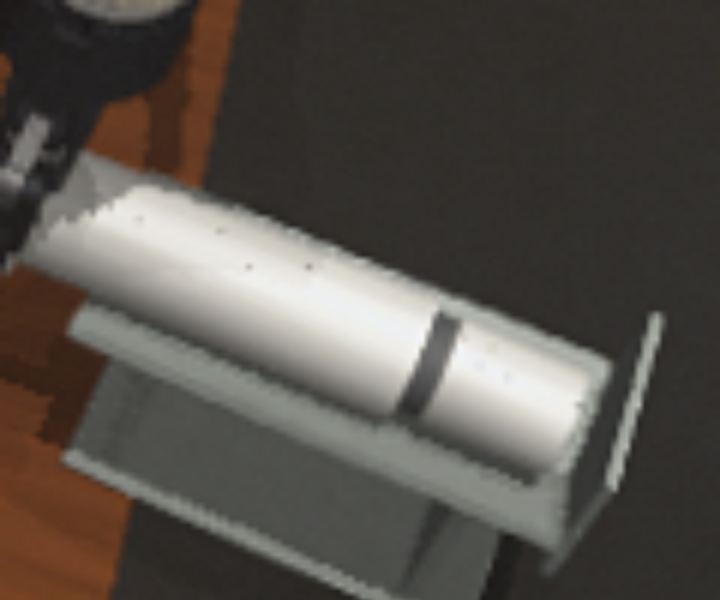

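Cap is about 9 mm from the plate and nearly down. Nudging in 5 mm, then settling.

>>> apply_moves:
  deltas:
    - [0.002,0,0,0,0,0,1]
    - [0.004,0,0,0,0,0,1]
    - [0.005,0,0,0,0,0,1]
    - [0.005,0,0.001,0,0,0,1]
    - [0.005,0,0.002,0,0,0,1]
    - [0.005,0,0.0025,0,0,0,1]
    - [0.005,0,0.0025,0,0,0,1]

```text
time: 12.4
tool_pos: [0.5062, 0.0797, 0.1046]
tcp_rot: [2.364, 2.014, -0.062]
wrist_force: [-3.5, -1.1, 8.9]
width: 0.627
```

Run:
```python
from plan import *
where(); print(status.read_state()["torque"].round(3))
```

```text
t 12.4 rack tcp [-0.0345 -0.0018  0.1046] alpha -3.07 yaw err 0.07 roll 0.07 F [-3.5  -1.12  8.94] w 0.627 q [ 0.14  0.09  2.06 -0.06  1.01  0.33]
[-0.017  0.422  0.091]
```

It is seated (force now +9 N upward). Easing 1 mm, releasing and retreating straight up.

>>> apply_moves:
  deltas:
    - [0,0,-0.001,0,0,0,1]
    - [0,0,-0.001,0,0,0,0.35]
    - [0,0,-0.001,0,0,0,0.2]
    - [0,0,-0.001,0,0,0,0]
    - [0,0,-0.001,0,0,0,0]
    - [0,0,-0.001,0,0,0,0]
    - [0,0,-0.001,0,0,0,0]

```text
time: 12.98
tool_pos: [0.5055, 0.0796, 0.1037]
tcp_rot: [2.365, 2.014, -0.064]
wrist_force: [-1.2, -0.3, 0.4]
width: 1.003
```

>>> apply_moves:
  deltas:
    - [0,0,-0.01,0,0,0,0]
    - [0,0,-0.03,0,0,0,0]
    - [0,0,-0.06,0,0,0,0]
    - [0,0,-0.1,0,0,0,0]
    - [0,0,-0.14,0,0,0,0]
    - [0,0,-0.18,0,0,0,0]
    - [0,0,-0.2,0,0,0,0]
    - [0,0,-0.2,0,0,0,0]

```text
time: 13.65
tool_pos: [0.5106, 0.091, 0.3118]
tcp_rot: [2.36, 2.01, -0.047]
wrist_force: [0.5, 0.4, 1.0]
width: 1.001
```

Run:
```python
from plan import *
where()
st=status.read_state(); A=snap("scene","s8.png"); w=snap("wrist","w8.png")
f=W([-.075,0,.121]);print(proj("scene",np.array([W([.205,0,.121]),W([-.075,0,.121])])),proj("wrist",np.array([W([.205,0,.121]),f,W([0,0,.09]),W([.21,0,.155])]),st))
cv2.imwrite("pics/c8.png",np.vstack([A[100:320],w[:380]]))
```

```text
t 13.65 rack tcp [-0.0226 -0.0043  0.3118] alpha -2.86 yaw err 0.05 roll 0.7 F [0.47 0.42 1.03] w 1.001 q [ 0.16 -0.07  1.82 -0.05  1.39  0.33]
[[495.21713471 266.11120872]
 [389.90055897 221.73864043]] [[ 312.89014018 -118.91016559]
 [ 314.3998786   208.55350043]
 [ 314.19479037  129.99147359]
 [ 312.41460105 -149.0744943 ]]
```

View pics/c8.png

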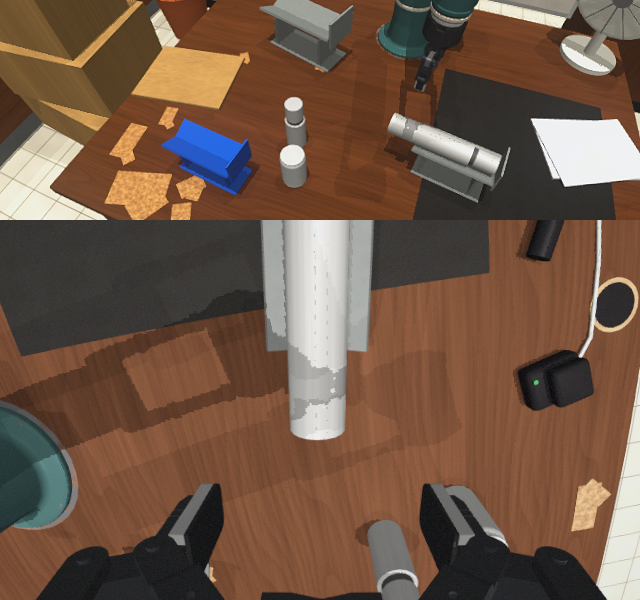

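Lower half of the picture (wrist): the flask lies straight in the trough with its foot end overhanging the ledge, row 216 there, predicted about 209–216. Upper half (scene): the cap end is at the plate, and the short flask (293,204) and can (292,255) are unmoved. Nothing touches it, so I'm handing in.

```bash
python3 -c "
from workcell import job
print(job.finish_job())"
```

```text
the job is handed in; nothing more can be done
None
```

The tall flask is lying in the small grey rack, cap end first, and the job was handed in at about 13.7 s of the 51 s.

**What I did:**
- I gripped the flask by the cap from above and leaned it at about 40° on the ledge with its foot on the desk, then let go.
- I took hold again about 40 mm above the foot, tipped it up over the ledge, slid it in, pressed it gently down, then let go and backed away upwards.

**Last checks:**
- **Flask:** It was straight and level in the trough. The cap should be about 4–5 mm from the stop plate. That gap comes from the arm's pose and an image check taken before the final 5 mm nudge; I did not measure it directly afterwards.
- **Forces:** The flask pushed back with about 9 N when seated. After release the wrist force was about 1 N, with the gripper 200 mm clear.
- **Bystanders:** The short flask and the can looked unmoved, judged by eye from their positions in the final scene picture.

**Disagreements:**
- The two fixed cameras differed by about 3 mm on the flask and up to about 9 mm on the rack's ledge. I worked from values close to the top view.
- While I lowered the flask into the lean, the force pointed slightly towards the rack, so I could not confirm from it that the ledge was touching. The pictures after release showed the flask resting there steadily at about 40–42°.

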